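# Flush the dripping tap: hang the drip can, then key the tap open and hold it

## Task

The self-closing tap drips because of grit on its seat, so flush it: hang the small drip can by its bail in the notch on top of the tap's spout and let it hang there, then take the tap key off its peg, push its blade fully home into the lock on top of the tap (working it past the stiff pins) and turn it a quarter turn counterclockwise, seen from above, to open the tap. The lock springs shut by itself, so finish while still gripping the key and holding it turned fully open, with the can still hanging under the spout; leave the spoons on their pegs and the other things on the ledge where they are.

Things in the scene. Friction and masses are not known exactly. Their poses are not given: they have to be found in the camera images.
- tap: Fixed steel and brass tap on a standpipe. Origin: centre of its foot on the ledge, under the lock; z up; the spout points along its -x. Foot 68 mm across, pipe 26, lock head 49, top at z = 212 mm. The spout is a level tube 18 mm across, axis at z = 150 mm, ending 98 mm from the lock's axis; its outlet, 19 mm across, points down to z = 130 mm under the notch.
- notch (a point): Middle of the floor of the notch on top of the spout (tap frame: x -78, y 0, z 162 mm): a flat 18 mm wide and 24 mm long (along the spout) between two lips 7 mm high. The can's grip sleeve lies across it. Axes as the tap's.
- lock_mouth (a point): Centre of the lock's flat top (tap frame: 0, 0, 212 mm), axes as the tap's. The keyway goes straight down: a slot 18 by 6 mm (5.4 in the plug), at rest with its long side along the tap's x (in line with the spout), under a dished mouth 26 x 14 mm, 5 mm deep. The guard plate with this slot, 11 mm thick, is fixed; under it the keyway goes on in the turning plug.
- lock_floor (a point): Floor of the keyway on the lock's axis, 34 mm below its top. The key is fully home with its tip on it; it can turn only with its tip within 3 mm of it, the blade being then all below the guard plate. Two stiff sprung pins cross the keyway 16 and 11 mm above the floor: straight pushing takes 10 to 25 N; where it sticks, a to-and-fro twist of 0.05 rad lets a 10 N push go on.
- plug (a joint): Turn of the lock's plug, rad: 0 at rest (tap shut), growing counterclockwise seen from above, to a hard stop at 1.57 (tap fully open). A spring turns it back to 0: 0.11 N m at rest, 0.22 N m at the stop. The key has play in it: the plug lags up to 0.2 rad behind the key, and counts as open from 1.2 rad.
- key: Loose tap key, 50 g, hanging blade down from one of three pegs. Origin: middle of the blade's tip (lower end); z up along the key, y across its width. Steel blade 4 mm thick (x), 16 wide (y), 20 long, narrowing to 9 mm at the tip; round neck 4.6 mm up to z = 42 mm; black head 30 wide (y), 10 thick (x), z 42 to 78 mm, with flat sides to grip. The blade is alike both ways round.
- key_eye (a point): Middle of the eye in the key's head, 63 mm above the tip; the peg goes through it. The eye is 14 mm wide (y) and 18 mm high. Axes as the key's. To unhook the key lift it 6 to 10 mm, then draw it along the peg strip's -x by 35 mm or more.
- pegstrip: Fixed upright strip of board, 300 mm long (its y), 44 mm high, top at 202 mm, on two uprights. Origin: on the ledge under the middle of its front face. Three steel pegs 6 mm thick stand out along its -x at y = -90, 0 and 90 mm, axis at z = 176 mm: level for 32 mm, then a tip bent up to 5 mm above the peg's top. Things hang 21 mm out from the face.
- can: Loose round aluminium drip can, 140 g, standing on the ledge. Origin: centre of its underside, z up. 56 mm across, 55 high, open on top; a rigid upright bail of 5 mm wire stands over it in its y-z plane with a black grip sleeve 14 (x) by 40 (y) by 20 mm high, z 111 to 131 mm. The window under the sleeve is 56 mm high, about 50 wide; the spout goes through it along the can's x.
- can_hang (a point): Middle of the underside of the can's grip sleeve, 111 mm above the can's underside: this lies on the notch when the can hangs.
- spoon_a: Bystander: loose steel spoon, 148 mm long, bowl 40 mm across, hanging on a peg. Origin at its lower end.
- spoon_b: Bystander: loose steel spoon, 148 mm long, bowl 30 mm across, hanging on a peg. Origin near its lower end.
- jar: Bystander: clear plastic jar with a white screw-top lid, 72 mm across, 110 mm high. Origin under its centre.
- bowl: Bystander: orange plastic bowl, 124 mm across, 55 mm high. Origin under its centre.
- saucer: Bystander: white ceramic saucer, 124 mm across, 16 mm high. Origin under its centre.
- spatula: Bystander: wooden spatula, 260 mm long, lying flat. Origin under its middle.
Mind the look-alikes: they are no part of the job. Leave any brown look-alike of the can alone. Of the things shaped like the key, the black one is meant.

How it is judged:
By the outcome, as a careful person would: the job done as asked, in the order asked, and still so for the second after the job is handed in, while the arm keeps its last pose, push and grip.
It also fails if it takes over 64 s, if anything falls off the work surface, if the arm or the gripper's body presses on something with over 40 N, if the wrist force passes 120 N, or if a joint passes its speed limit or range.

## Robot

A 6-joint arm with a two-finger parallel gripper is mounted at the origin on the work surface. World frame = base frame: x ahead of the robot, y to its left, z up, the work surface at z = 0. Lengths are in m, angles in rad, forces in N, time in s.
With the tool pointing down it reaches from about 0.25 to 0.85 m from the base axis. Payload 12.5 kg.
Tool frame: the origin (TCP) lies at the very end of the fingers, on their centre line; the grasp point (between the pads) lies 19 mm behind it; x points along the fingers, z is the direction in which the jaws open and shut, and the axes are right-handed (so a half turn about x gives the same grasp; the last joint's range is limited). The gripper opens to 93 mm and grips with 3 to 60 N. Pads are 15 mm wide; open, the fingers measure 128 mm over their backs; the gripper's body (75 mm by 188 mm) begins 65 mm behind the grasp point.
Start: joints at [1.234, 0.351, 1.652, -0, 1.139, -0.085], TCP at [0.137, 0.533, 0.219] pointing down, gripper open.
Joint ranges: [-2.75, 2.75], [-0.79, 2.1], [0.01, 2.65], [-1.57, 4.71], [0.07, 3.14], [-2.87, 2.87]. Speed limits (rad/s): [2.22, 2.22, 2.79, 3.14, 3.14, 3.14].

## Interface

Orientations are given as a unit quaternion [x, y, z, w].
In Python, from bench import state, snapshot, camera_model, hand_in gives the robot as it stands.
- The arm moves only by the shell command python3 -m crank 'ROWS' [FORCE]. ROWS is JSON, a list of rows, each a list of 7 numbers: the shift along the tool's x, y, z in cm, then the turn, a rotation vector about the tool's x, y, z in degrees, then the gripper's target within -1 to 1 (fully open at 1, half-way at 0, shut at -1). A call has 1 to 10 rows; each row shifts and turns the commanded pose from where the row before left it, along the tool's axes as they then stand; what a row does not reach is not made up. A row lasts 1/8 s, in which the tool goes at most 62.5 mm and 10.7 degrees, less where a joint would pass 70% of its speed; a pose out of reach is approached as far as the arm can. A call is refused whole if a number of a shift passes 6.25 or a number of a turn 10.7, either way. A call with a gripper value outside its range is refused whole. The fingers move at their own pace and stop on an object; FORCE is the grip in N (left out, the last holds). Time passes only in rows, so rows that do not move let the fingers close. It gives the time, the measured TCP pose, the force and the opening at its end, in the units of the state.
- state(): the state, without advancing time (a new reading comes with each control period).
- snapshot(name): name is "scene" or "side" or "wrist"; returns (picture, depth): 400x640x3 uint8, blue, green, red; 400x640 float32, m along the optical axis (not along the pixel's ray), 0 where there is no reading.
- camera_model(name): a dict with "K" (3x3 intrinsics, pixels), "xyz" and "orientation" of the camera in the world; the wrist camera has in their place "hand_eye" (4x4, takes a point from camera to tool coordinates, whose origin is the TCP and whose axes are the tool frame's). Camera axes: x right, y up, looking along -z (the intrinsics and any distortion apply to the point x, -y, -z); pixel columns grow to the right and rows downward; lengths in m; the calibration is good to about 2 mm. A picture is of the moment at which its call begins: read the wrist's pose just before it. camera_model takes no time and is no camera call.
- hand_in(): hands the job in, once; it reports no verdict.
The state is a dict: "time_s": time; "qpos": joint angles; "qd": joint speeds; "tau": joint torques, N m; "tcp_pos": TCP position; "orientation": TCP orientation; "force": force on the tool from outside, world axes, zero at the start; "moment": the same for the moment, N m; "finger_gap": finger opening in m.
Only numpy, scipy, OpenCV 4.12 (cv2) and the standard library are available. Lean on these libraries where they do the work, as an engineer would, in place of code of your own. Each camera call takes 0.05 s, during which the arm holds its last target. There are 200 camera calls.

## Working session

There is one attempt and no reset: what is moved stays moved. The work goes in short steps, Python scripts to look and compute and a shell command to move; the robot and the scene stay as the last step left them, time stands still between calls to the robot, and variables do not carry over. Pictures are saved under pics/ and viewed, about 8 in all and at most 12, crops included, and the job is handed in when it is done.

```bash
ls; mkdir -p pics
python3 - <<'E'
from bench import *
import cv2,numpy as np
print(state())
for n in ("scene","side","wrist"):
    p,d=snapshot(n); cv2.imwrite(f"pics/{n}0.png",p); np.savez(f"pics/{n}0.npz",p=p,d=d)
    print(n,camera_model(n), (d>0).mean())
a=cv2.imread("pics/scene0.png");
E
```

```text
pics
{'time_s': 0.0, 'qpos': array([ 1.23440214e+00,  3.51216562e-01,  1.65241837e+00, -3.06996805e-05,
        1.13911321e+00, -8.45653529e-02]), 'qd': array([-6.81983456e-04,  9.24831354e-05, -3.03692051e-04, -3.29175576e-04,
        7.13244342e-04, -3.38562982e-04]), 'tau': array([-2.29215448e-04, -4.97325397e+01, -2.85258812e+01,  6.99098781e-02,
        2.57557654e-02, -6.76106902e-05]), 'tcp_pos': array([0.13689618, 0.5323334 , 0.21811439]), 'orientation': array([-0.43348458,  0.55916722,  0.43302375,  0.55849223]), 'force': array([-0.18136454, -1.08040987, -0.36304787]), 'moment': array([-0.0029177 , -0.00805316, -0.03603238]), 'finger_gap': 0.09303755876702016}
scene {'K': array([[418.76658355,   0.        , 323.8049616 ],
       [  0.        , 418.76658355, 205.17508921],
       [  0.        ,   0.        ,   1.        ]]), 'xyz': array([1.34130487, 0.41862834, 0.83053893]), 'orientation': array([0.22521203, 0.3885962 , 0.76345289, 0.46412523])} 0.995984375
side {'K': array([[515.71075682,   0.        , 307.40575444],
       [  0.        , 515.71075682, 203.899507  ],
       [  0.        ,   0.        ,   1.        ]]), 'xyz': array([-0.15888208, -0.83066204,  0.74136611]), 'orientation': array([ 0.47429026, -0.17621477, -0.30178522,  0.80803637])} 0.99608984375
wrist {'K': array([[282.71597161,   0.        , 320.86295507],
       [  0.        , 282.71597161, 197.92229462],
       [  0.        ,   0.        ,   1.        ]]), 'hand_eye': array([[-2.57606038e-04,  2.69613666e-01, -9.62968538e-01,
        -1.65680899e-01],
       [ 1.57065728e-04,  9.62968569e-01,  2.69613633e-01,
         7.48101567e-02],
       [ 9.99999954e-01, -8.17952542e-05, -2.90413584e-04,
         6.98860135e-04],
       [ 0.00000000e+00,  0.00000000e+00,  0.00000000e+00,
         1.00000000e+00]])} 0.99621875
```

View pics/scene0.png

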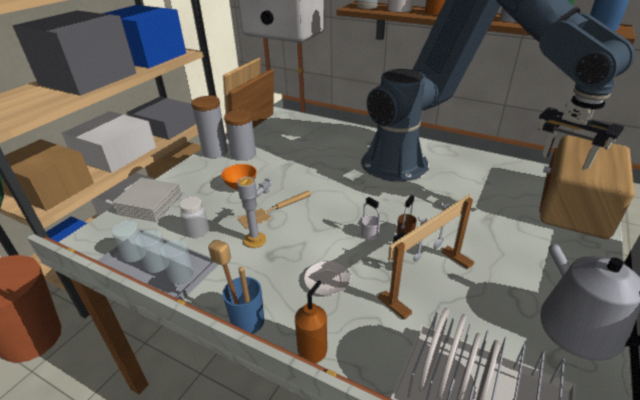

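View pics/side0.png

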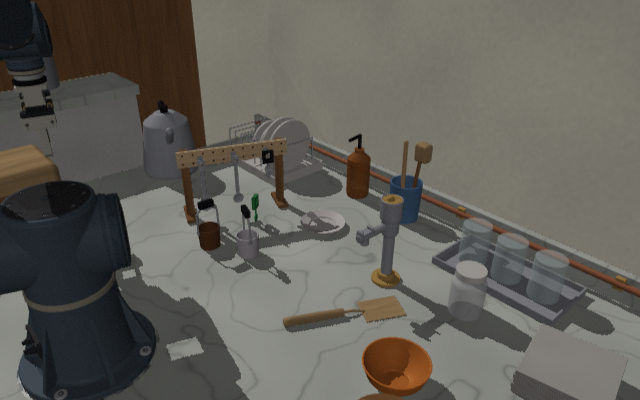

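Side view: silver can (248,243) with a black sleeve at (246,211) and brown look-alike can (208,235), so silver is meant. Black key at (268,156) on the right-hand peg; green look-alike (255,203). Tap at (390,240), spout pointing towards (363,238). I'll confirm with a crop and get rough positions.

```bash
cat > h.py <<'E'
from bench import *
import cv2,numpy as np
from scipy.spatial.transform import Rotation as R
def T(n,st=None):
    c=camera_model(n)
    if n=="wrist":
        st=st or state(); t=np.eye(4); t[:3,:3]=R.from_quat(st["orientation"]).as_matrix(); t[:3,3]=st["tcp_pos"]
        return c["K"],t@c["hand_eye"]
    t=np.eye(4); t[:3,:3]=R.from_quat(c["orientation"]).as_matrix(); t[:3,3]=c["xyz"]; return c["K"],t
def ray(n,u,v,st=None):
    K,t=T(n,st); return t[:3,3], t[:3,:3]@np.array([(u-K[0,2])/K[0,0],-(v-K[1,2])/K[1,1],-1.])
def plane(n,u,v,z,st=None):
    o,d=ray(n,u,v,st); return o+d*(z-o[2])/d[2]
def cloud(n,d,st=None):
    K,t=T(n,st); v,u=np.mgrid[:d.shape[0],:d.shape[1]]
    c=np.stack([(u-K[0,2])/K[0,0]*d,-(v-K[1,2])/K[1,1]*d,-d],-1)
    return c@t[:3,:3].T+t[:3,3]
def tri(a,b):
    (o1,d1),(o2,d2)=a,b; d1=d1/np.linalg.norm(d1); d2=d2/np.linalg.norm(d2)
    s=np.linalg.lstsq(np.stack([d1,-d2],1),o2-o1,rcond=None)[0]
    p,q=o1+s[0]*d1,o2+s[1]*d2; return (p+q)/2,np.linalg.norm(p-q)
E
python3 - <<'E'
from h import *
np.set_printoptions(precision=4,suppress=True)
z=np.load("pics/side0.npz");w=cloud("side",z["d"]);im=z["p"]
for nm,u,v in [("silver rim",248,233),("sleeve",246,211),("brown sleeve",206,204),("key",263,157),("green",255,200),("stripL",182,158),("stripR",283,150),("tap top",392,200),("foot",375,280),("foot r",397,280),("spout end",363,238),("saucer",325,220),("jar lid",470,270),("bowl",397,350),("spoonL",203,180),("spoonM",237,196)]:
    print(nm,w[v,u])
z2=np.load("pics/scene0.npz");w2=cloud("scene",z2["d"])
for nm,u,v in [("sleeve",372,202),("tap top",248,182),("foot",255,241),("stripR",468,203),("stripL",394,248),("spout",265,187)]: print("sc",nm,w2[v,u])
a=cv2.resize(im[130:270,160:300],None,fx=4,fy=4,interpolation=cv2.INTER_CUBIC)
cv2.imwrite("pics/c1.png",a)
E
```

```text
silver rim [0.4448 0.0956 0.0454]
sleeve [0.4227 0.0637 0.1315]
brown sleeve [0.3742 0.1648 0.1257]
key [0.5867 0.2143 0.1722]
green [0.5299 0.181  0.074 ]
stripL [0.4032 0.3212 0.1872]
stripR [0.6606 0.2205 0.1698]
tap top [ 0.6153 -0.214   0.2067]
foot [ 0.5766 -0.2166  0.0128]
foot r [ 0.6188 -0.2465  0.0088]
spout end [ 0.5196 -0.2233  0.1547]
saucer [0.6774 0.0619 0.007 ]
jar lid [ 0.6471 -0.4042  0.1115]
bowl [ 0.4284 -0.4061  0.035 ]
spoonL [0.4355 0.2812 0.1273]
spoonM [0.5179 0.2504 0.0622]
sc sleeve [0.4372 0.0811 0.1281]
sc tap top [ 0.6086 -0.2121  0.2111]
sc foot [ 0.6228 -0.2068  0.0128]
sc stripR [0.4214 0.3324 0.1969]
sc stripL [0.662  0.2239 0.1951]
sc spout [ 0.54   -0.2107  0.1536]
```

View pics/c1.png

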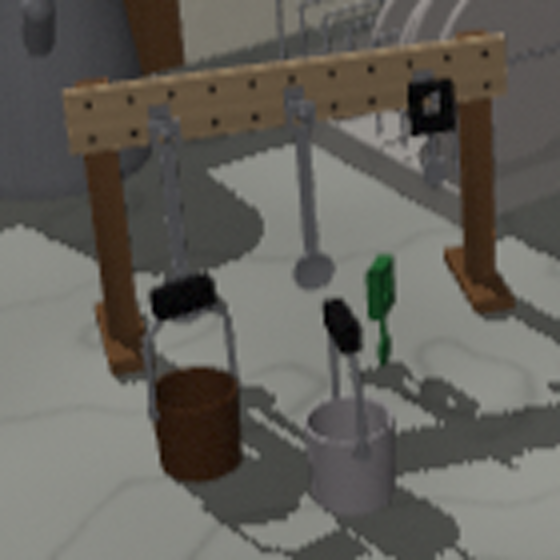

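Crop confirms the black key on the right peg (crop 430,105), the silver can (350,455), a brown look-alike can and a green look-alike key. I'll take rough fits for the approach.

Run:
```python
from h import *
np.set_printoptions(precision=4,suppress=True)
P=[];C=[]
for n in("side","scene"):
    z=np.load(f"pics/{n}0.npz"); w=cloud(n,z["d"]); p=z["p"].astype(int)
    def sel(c,r,z0,z1): return (np.hypot(w[...,0]-c[0],w[...,1]-c[1])<r)&(w[...,2]>z0)&(w[...,2]<z1)
    m=sel((.61,-.213),.045,.205,.22); q=w[m]; print(n,"tap top",m.sum(),q.min(0),q.max(0),(q.min(0)+q.max(0))/2)
    m=sel((.61,-.213),.12,.145,.175)&~sel((.61,-.213),.035,.1,.3); q=w[m]; print(" spout",m.sum(),q.min(0),q.max(0),q.mean(0)); 
    t=q[q[:,2]>.155]; print("  toppart",len(t),cv2.fitLine(t[:,:2].astype(np.float32),2,0,.01,.01).ravel())
    dark=p.max(-1)<60
    m=sel((.43,.075),.05,.105,.14)&dark; q=w[m]; print(" sleeve",m.sum(),q.min(0),q.max(0),q.mean(0),cv2.fitLine(q[:,:2].astype(np.float32),2,0,.01,.01).ravel())
    m=sel((.435,.083),.05,.048,.06); q=w[m]; print(" rim",m.sum(),cv2.minEnclosingCircle(q[:,:2].astype(np.float32)))
    m=sel((.535,.28),.2,.165,.2)&(p[...,2]>p[...,0]+25); q=w[m]; print(" strip",m.sum(),q.min(0),q.max(0),cv2.fitLine(q[:,:2].astype(np.float32),2,0,.01,.01).ravel())
    m=sel((.595,.22),.04,.10,.20)&dark; q=w[m]; print(" key",m.sum(),q.min(0),q.max(0),q.mean(0))
    g=(p[...,1]>p[...,2]+30)&(p[...,1]>p[...,0]+20)&sel((.53,.18),.1,-.1,.2); q=w[g]; print(" green",g.sum(),q.min(0),q.max(0),q.mean(0))
```

```text
side tap top 278 [ 0.5818 -0.244   0.2051] [ 0.6331 -0.1964  0.217 ] [ 0.6074 -0.2202  0.211 ]
 spout 297 [ 0.5096 -0.2286  0.1451] [ 0.5765 -0.2061  0.1719] [ 0.5372 -0.2205  0.1594]
  toppart 214 [ 0.9974 -0.0719  0.5372 -0.2197]
 sleeve 89 [0.4172 0.0567 0.1114] [0.4359 0.0951 0.1358] [0.4247 0.0711 0.1274] [0.2218 0.9751 0.4247 0.0711]
 rim 166 ((0.4292227625846863, 0.07672058045864105), 0.031461820006370544)
 strip 1075 [0.3879 0.2081 0.165 ] [0.6671 0.3314 0.2   ] [ 0.9266 -0.376   0.5216  0.2726]
 key 144 [0.5756 0.2023 0.1499] [0.6271 0.2509 0.1944] [0.6012 0.2149 0.1711]
 green 84 [0.5219 0.1779 0.0054] [0.5491 0.2018 0.0842] [0.5321 0.1881 0.0597]
scene tap top 173 [ 0.5865 -0.2433  0.2051] [ 0.6357 -0.1934  0.214 ] [ 0.6111 -0.2183  0.2095]
 spout 132 [ 0.5148 -0.2264  0.1451] [ 0.5728 -0.2075  0.17  ] [ 0.5421 -0.2139  0.1581]
  toppart 88 [ 0.9998 -0.0203  0.5399 -0.2156]
 sleeve 72 [0.424  0.061  0.1156] [0.4434 0.0969 0.1333] [0.4353 0.08   0.1256] [0.2919 0.9564 0.4353 0.08  ]
 rim 89 ((0.42852964997291565, 0.07918611168861389), 0.03137616440653801)
 strip 910 [0.3945 0.2087 0.165 ] [0.671  0.3392 0.2   ] [ 0.9266 -0.3762  0.5449  0.271 ]
 key 52 [0.5872 0.2052 0.1695] [0.6184 0.2241 0.1866] [0.6055 0.2143 0.1827]Traceback (most recent call last):
  File "<stdin>", line 15, in <module>
    return umr_minimum(a, axis, None, out, keepdims, initial, where)
ValueError: zero-size array to reduction operation minimum which has no identity
```

```bash
cat >> h.py <<'E'
def go(pos,jaw_deg,st=None):
    """shift (cm, present tool axes) and turns (deg) about tool x (after removing tilt) for tool-down pose with jaw yaw (mod 180)"""
    st=st or state(); r=R.from_quat(st["orientation"]); M=r.as_matrix()
    s=M.T@(np.array(pos)-st["tcp_pos"])*100
    yaw=np.degrees(np.arctan2(M[1,2],M[0,2]))
    dy=(jaw_deg-yaw+90)%180-90
    a=np.radians(yaw+dy); z=np.array([np.cos(a),np.sin(a),0]);x=np.array([0,0,-1.]);G=np.stack([x,np.cross(z,x),z],1)
    rv=np.degrees(R.from_matrix(M.T@G).as_rotvec())
    print("shift cm",s.round(2),"rotvec deg",rv.round(2),"yaw",round(yaw,2),"tcp",st["tcp_pos"].round(4),"q1,q6",st["qpos"][[0,5]].round(3),"t",round(st["time_s"],2),"gap",round(st["finger_gap"],4),"F",st["force"].round(1),"M",st["moment"].round(3))
E
python3 - <<'E'
from h import *
ang=np.degrees(np.arctan2(-.25,.968)); print(ang)
go((.43,.078,.26),ang)
print(R.from_quat(state()["orientation"]).as_matrix().round(3))
E
```

```text
-14.481034373530395
shift cm [ -4.15 -39.71 -36.71] rotvec deg [-8.995e+01 -3.000e-02 -4.000e-02] yaw 75.57 tcp [0.1369 0.5324 0.2182] q1,q6 [ 1.234 -0.085] t 0.15 gap 0.0931 F [-0.1 -0.1  0.4] M [-0.039  0.018 -0.005]
[[-0.    -0.968  0.249]
 [-0.001  0.249  0.968]
 [-1.     0.    -0.001]]
```

```bash
python3 -m crank '[[-0.8,-3.9,-3.6,0,0,0,1],[-0.4,-4,-3.7,0,0,0,1],[-0.4,-4,-3.7,0,0,0,1],[-0.4,-4,-3.7,0,0,0,1],[-0.4,-4,-3.7,0,0,0,1],[-0.4,-4,-3.7,0,0,0,1],[-0.4,-4,-3.7,0,0,0,1],[-0.4,-4,-3.7,0,0,0,1],[-0.4,-4,-3.7,0,0,0,1],[0,-3.8,-3.5,0,0,0,1]]'
python3 -m crank '[[0,0,0,10,0,0,1],[0,0,0,10,0,0,1],[0,0,0,10,0,0,1],[0,0,0,10,0,0,1],[0,0,0,10,0,0,1],[0,0,0,10,0,0,1],[0,0,0,10,0,0,1],[0,0,0,10,0,0,1],[0,0,0,10,0,0,1],[0,0,0,0,0,0,1]]'
python3 - <<'E'
from h import *
go((.43,.078,.26),-14.5)
st=state(); p,d=snapshot("wrist"); cv2.imwrite("pics/w1.png",p); np.savez("pics/w1.npz",p=p,d=d); 
w=cloud("wrist",d,st)
pi=p.astype(int); dark=p.max(-1)<60
near=(np.hypot(w[...,0]-.43,w[...,1]-.078)<.06)
m=dark&near&(w[...,2]>.1)&(w[...,2]<.145); q=w[m]
v,u=np.nonzero(m); print(m.sum(),u.min(),u.max(),v.min(),v.max())
t=q[q[:,2]>.124]; print(t.mean(0),t[:,2].max(),cv2.minAreaRect((t[:,:2]*1000).astype(np.float32)))
E
```

```text
time_s: 1.4
tcp_pos: [0.4309, 0.0765, 0.2589]
orientation: [-0.433, 0.559, 0.433, 0.559]
force: [0.2, 1.9, -0.4]
finger_gap: 0.0928
time_s: 2.65
tcp_pos: [0.4299, 0.0783, 0.2585]
orientation: [0.088, 0.702, -0.088, 0.701]
force: [-0.1, -0.6, 0.1]
finger_gap: 0.093
shift cm [-0.15 -0.03  0.01] rotvec deg [ 0.14 -0.01  0.01] yaw -14.36 tcp [0.4299 0.0783 0.2585] q1,q6 [0.074 0.324] t 2.65 gap 0.093 F [-0.1 -0.6  0.1] M [-0.109  0.028  0.008]
459 312 326 171 208
[0.42872074 0.08133052 0.12996238] 0.13255718978882486 ((428.11669921875, 79.97547912597656), (39.91114807128906, 13.730167388916016), 71.41842651367188)
```

View pics/w1.png

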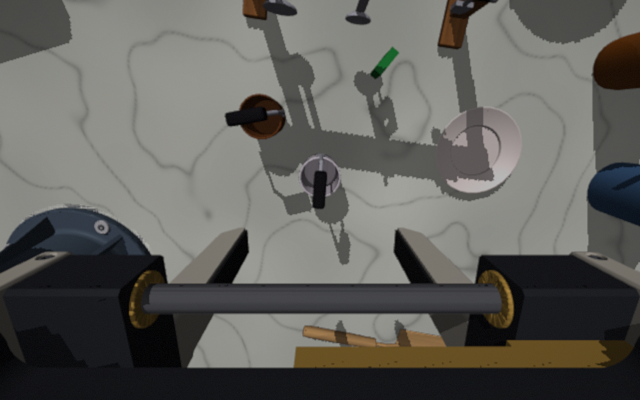

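The silver can's sleeve is at (319,189) and the brown can's at (245,117). Fingers straddle the sleeve's thickness, so I'll go down on it.

```bash
python3 -m crank '[[0,0,0,4.2,0,0,0.1],[3,0,0,0,0,0,0.1],[3,0,0,0,0,0,0.1],[2,0,0,0,0,0,0.1],[0,0,0,0,0,0,0.1]]' 30
python3 - <<'E'
from h import *
go((.428,.080,.120),-18.6)
E
```

```text
time_s: 3.32
tcp_pos: [0.4293, 0.0782, 0.1777]
orientation: [0.113, 0.699, -0.114, 0.697]
force: [0.7, 0.5, -0.8]
finger_gap: 0.0522
shift cm [ 5.77  0.13 -0.16] rotvec deg [ 0.15 -0.14  0.06] yaw -18.45 tcp [0.4293 0.0782 0.1777] q1,q6 [0.074 0.396] t 3.33 gap 0.0522 F [ 0.7  0.5 -0.8] M [-0.09   0.09  -0.019]
```

```bash
python3 -m crank '[[2,0.1,-0.15,0,0,0,0.1],[2,0,0,0,0,0,0.1],[1.75,0,0,0,0,0,0.1],[0,0,0,0,0,0,0.1],[0,0,0,0,0,0,-1],[0,0,0,0,0,0,-1],[0,0,0,0,0,0,-1],[0,0,0,0,0,0,-1],[0,0,0,0,0,0,-1]]' 30
python3 - <<'E'
from h import *
go((.428,.080,.120),-18.6)
E
```

```text
time_s: 4.45
tcp_pos: [0.429, 0.0798, 0.1213]
orientation: [0.114, 0.698, -0.114, 0.698]
force: [0.2, -0.6, 2.7]
finger_gap: 0.014
shift cm [ 0.13 -0.01 -0.1 ] rotvec deg [-0.03  0.01 -0.01] yaw -18.63 tcp [0.429  0.0798 0.1213] q1,q6 [0.077 0.402] t 4.45 gap 0.014 F [ 0.2 -0.6  2.7] M [0.009 0.177 0.044]
```

```bash
python3 -m crank '[[-2,0,0,0,0,0,-1],[-5,0,0,0,0,0,-1],[-6,0,0,0,0,0,-1],[-6,0,0,0,0,0,-1],[-4.5,0,0,0,0,0,-1],[0,0,0,0,0,0,-1]]' 40
python3 - <<'E'
from h import *
go((.49,-.30,.36),-18.6)
E
```

```text
time_s: 5.2
tcp_pos: [0.4298, 0.0798, 0.3589]
orientation: [0.115, 0.696, -0.114, 0.7]
force: [-0.1, -0.3, -2.9]
finger_gap: 0.0132
shift cm [ -0.1  -34.07  17.83] rotvec deg [-0.02  0.29 -0.12] yaw -18.62 tcp [0.4298 0.0798 0.3589] q1,q6 [0.077 0.402] t 5.2 gap 0.0132 F [-0.1 -0.3 -2.9] M [-0.077  0.117  0.028]
```

```bash
python3 -m crank '[[0,-3.4,1.8,0,0,0,-1],[0,-4.4,2.3,0,0,0,-1],[0,-4.4,2.3,0,0,0,-1],[0,-4.4,2.3,0,0,0,-1],[0,-4.4,2.3,0,0,0,-1],[0,-4.4,2.3,0,0,0,-1],[0,-4.4,2.3,0,0,0,-1],[0,-4.3,2.2,0,0,0,-1],[0,0,0,-8,0,0,-1],[0,0,0,-8,0,0,-1]]'
python3 -m crank '[[0,0,0,0,0,0,-1],[0,0,0,0,0,0,-1]]'
python3 - <<'E'
from h import *
np.set_printoptions(precision=4,suppress=True)
go((.49,-.30,.36),-2)
st=state(); p,d=snapshot("wrist"); cv2.imwrite("pics/w2.png",p); np.savez("pics/w2.npz",p=p,d=d,q=st["orientation"],t=st["tcp_pos"]); 
w=cloud("wrist",d,st)
rr=np.hypot(w[...,0]-.609,w[...,1]+.218)
m=(rr<.05)&(w[...,2]>.204)&(w[...,2]<.22); q=w[m]; v,u=np.nonzero(m)
print("top",m.sum(),q.min(0),q.max(0),u.min(),u.max(),v.min(),v.max(),cv2.minEnclosingCircle((q[:,:2]*1000).astype(np.float32)))
m=(rr>.03)&(rr<.13)&(w[...,2]>.153)&(w[...,2]<.18)&(w[...,0]<.6)&(w[...,0]>.5); q=w[m]; v,u=np.nonzero(m)
print("spout",m.sum(),q.min(0),q.max(0),u.min(),u.max(),v.min(),v.max(),cv2.fitLine(q[:,:2].astype(np.float32),2,0,.01,.01).ravel(),cv2.minAreaRect((q[:,:2]*1000).astype(np.float32)))
cv2.imwrite("pics/w2c.png",cv2.resize(p[60:310,240:560],None,fx=2.4,fy=2.4,interpolation=cv2.INTER_CUBIC))
E
```

```text
time_s: 6.45
tcp_pos: [0.4883, -0.3006, 0.3538]
orientation: [0.016, 0.708, -0.014, 0.706]
force: [-0.7, 1.0, -1.2]
finger_gap: 0.0134
time_s: 6.7
tcp_pos: [0.4886, -0.3, 0.3553]
orientation: [0.017, 0.707, -0.017, 0.707]
force: [-0.1, 0.2, -1.7]
finger_gap: 0.0134
shift cm [-0.47  0.01  0.14] rotvec deg [-0.79 -0.06 -0.04] yaw -2.79 tcp [ 0.4886 -0.3     0.3553] q1,q6 [-0.632 -0.583] t 6.7 gap 0.0134 F [-0.1  0.2 -1.7] M [-0.095  0.045  0.058]
top 1755 [ 0.5835 -0.2407  0.204 ] [ 0.6326 -0.1929  0.214 ] 406 455 81 129 ((608.1163940429688, -217.061767578125), 24.91569709777832)
spout 823 [ 0.51   -0.224   0.1531] [ 0.5804 -0.2059  0.1704] 335 392 101 117 [ 0.9998 -0.0214  0.5435 -0.2152] ((545.1744995117188, -214.9530487060547), (17.731645584106445, 70.21532440185547), 89.28791809082031)
```

View pics/w2c.png

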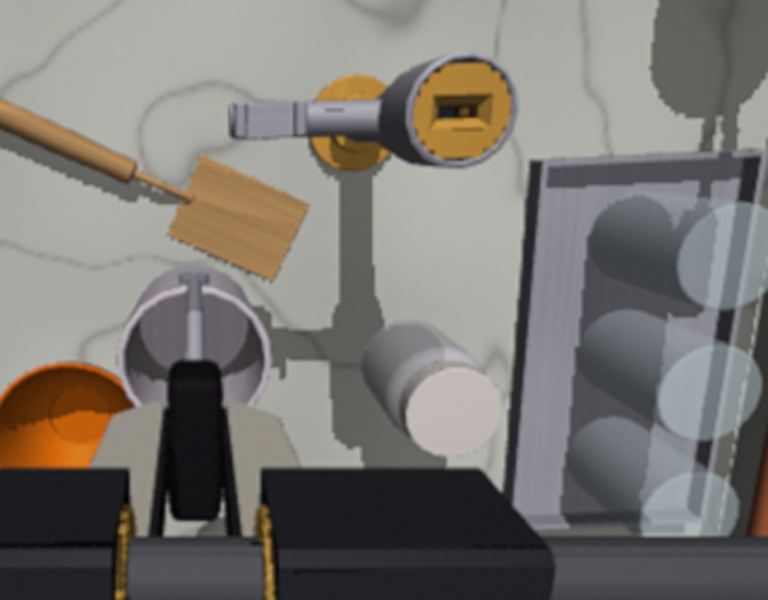

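Tap: lock top at crop (460,110), spout end at crop (232,118), notch about (270,119). Lock axis measured at (608.1,-217.1) mm, tap yaw about -1.5°, notch about (530,-215).

```bash
python3 -m crank '[[0,2,-0.6,-1.2,0,0,-1],[0,4.5,-1.2,0,0,0,-1],[0,2.2,-0.5,0,0,0,-1],[3,0,0,0,0,0,-1],[5,0,0,0,0,0,-1],[5,0,0,0,0,0,-1],[3.3,0,0,0,0,0,-1],[0,0,0,0,0,0,-1]]'
python3 - <<'E'
from h import *
go((.465,-.2134,.187),-1.5)
E
```

```text
time_s: 7.75
tcp_pos: [0.4675, -0.2122, 0.1914]
orientation: [0.01, 0.708, -0.008, 0.706]
force: [0.3, -1.5, -0.7]
finger_gap: 0.0135
shift cm [ 0.44 -0.13 -0.24] rotvec deg [ 0.03 -0.21 -0.1 ] yaw -1.46 tcp [ 0.4675 -0.2122  0.1914] q1,q6 [-0.517 -0.491] t 7.75 gap 0.0135 F [ 0.3 -1.5 -0.7] M [0.002 0.076 0.003]
```

```bash
python3 -m crank '[[0.3,-0.15,0,0,0,0,-1],[0,0,2,0,0,0,-1],[0,0,2,0,0,0,-1],[0,0,2,0,0,0,-1],[0,0,0.25,0,0,0,-1],[0,0,0,0,0,0,-1]]'
python3 - <<'E'
from h import *
go((.530,-.215,.172),-1.5)
p,d=snapshot("side"); cv2.imwrite("pics/s2.png",cv2.resize(p[170:310,290:450],None,fx=4,fy=4,interpolation=cv2.INTER_CUBIC))
E
```

```text
time_s: 8.5
tcp_pos: [0.5306, -0.2158, 0.1908]
orientation: [0.009, 0.707, -0.009, 0.707]
force: [-0.8, -0.6, -1.2]
finger_gap: 0.0134
shift cm [ 1.88  0.07 -0.06] rotvec deg [0.08 0.04 0.02] yaw -1.42 tcp [ 0.5306 -0.2158  0.1908] q1,q6 [-0.467 -0.443] t 8.5 gap 0.0134 F [-0.8 -0.6 -1.2] M [-0.04   0.052  0.004]
```

View pics/s2.png

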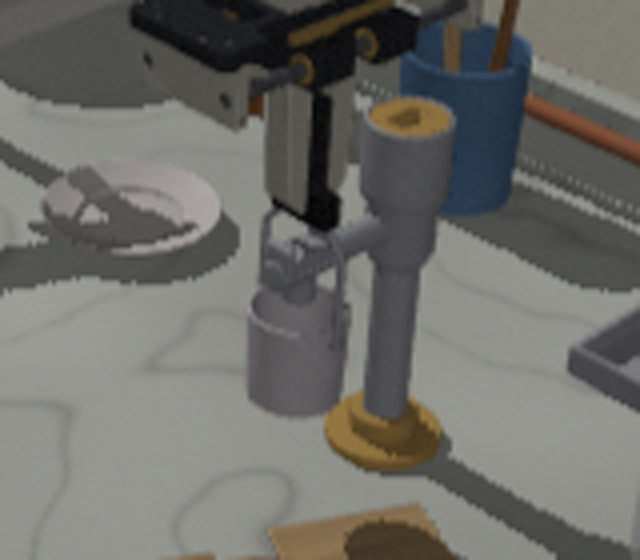

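The spout goes through the bail window (crop 300,260) with the outlet over the can. I'll lower it onto the notch.

```bash
python3 -m crank '[[0.8,0,0,0,0,0,-1],[0.6,0,0,0,0,0,-1],[0.2,0,0,0,0,0,-1],[0,0,0,0,0,0,-1]]'; python3 -m crank '[[0.2,0,0,0,0,0,-1],[0,0,0,0,0,0,-1]]'
```

```text
time_s: 9.05
tcp_pos: [0.5306, -0.2156, 0.1739]
orientation: [0.009, 0.707, -0.009, 0.707]
force: [-0.7, 0.2, -1.5]
finger_gap: 0.0134
time_s: 9.3
tcp_pos: [0.5309, -0.2157, 0.1723]
orientation: [0.009, 0.707, -0.009, 0.707]
force: [-0.0, 0.3, -0.5]
finger_gap: 0.0137
```

```bash
python3 -m crank '[[0.15,0,0,0,0,0,-1],[0,0,0,0,0,0,-1],[0,0,0,0,0,0,-1]]'
```

```text
time_s: 9.68
tcp_pos: [0.5309, -0.2158, 0.1722]
orientation: [0.009, 0.707, -0.009, 0.707]
force: [-4.8, 2.6, 13.3]
finger_gap: 0.0136
```

```bash
python3 -m crank '[[-0.1,0,0,0,0,0,-0.6],[0,0,0,0,0,0,-0.4],[0,0,0,0,0,0,-0.35],[-0.5,0,0,0,0,0,-0.35],[-1.5,0,0,0,0,0,-0.35],[-3,0,0,0,0,0,-0.35],[-5,0,0,0,0,0,-0.35],[-6,0,0,0,0,0,-0.35],[-3,0,0,0,0,0,-0.35],[0,0,0,0,0,0,-0.35]]'
python3 - <<'E'
from h import *
go((.54,.13,.36),-22)
p,d=snapshot("side"); cv2.imwrite("pics/s3.png",cv2.resize(p[170:310,290:450],None,fx=4,fy=4,interpolation=cv2.INTER_CUBIC))
E
```

```text
time_s: 10.92
tcp_pos: [0.5313, -0.2159, 0.3649]
orientation: [0.008, 0.705, -0.01, 0.709]
force: [0.3, 0.4, -0.5]
finger_gap: 0.0299
shift cm [4.10e-01 3.46e+01 1.00e-02] rotvec deg [20.58  0.29  0.08] yaw -1.42 tcp [ 0.5313 -0.2159  0.3649] q1,q6 [-0.467 -0.442] t 10.93 gap 0.0299 F [ 0.3  0.4 -0.5] M [-0.093  0.069 -0.005]
```

View pics/s3.png

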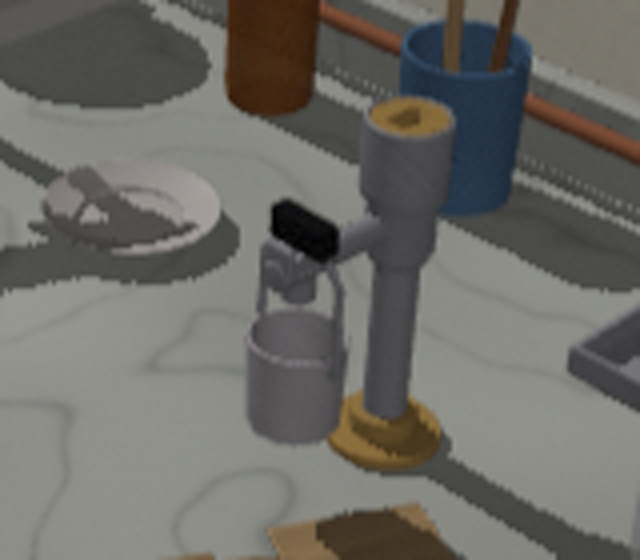

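The can hangs in the notch (crop 305,230), spout inside the bail. Now for a close look at the key.

```bash
python3 -m crank '[[0,4.6,0.6,0,0,0,-0.35],[0,5.1,0.7,0,0,0,-0.35],[0,5.2,0.7,0,0,0,-0.35],[0,5.2,0.7,0,0,0,-0.35],[0,5.2,0.7,0,0,0,-0.35],[0,5.2,0.7,0,0,0,0],[0,5,0.7,0,0,0,0],[0,0,0,10.3,0,0,0],[0,0,0,10.3,0,0,0],[0,0,0,0,0,0,0]]'
python3 - <<'E'
from h import *
np.set_printoptions(precision=4,suppress=True)
go((.58,.14,.36),-22)
st=state(); p,d=snapshot("wrist"); np.savez("pics/w3.npz",p=p,d=d,q=st["orientation"],t=st["tcp_pos"]); 
cv2.imwrite("pics/w3.png",p)
w=cloud("wrist",d,st); pi=p.astype(int)
m=(p.max(-1)<60)&(np.hypot(w[...,0]-.60,w[...,1]-.22)<.05)&(w[...,2]>.14)&(w[...,2]<.195); q=w[m]; v,u=np.nonzero(m)
print("key",m.sum(),q.min(0),q.max(0),q.mean(0),u.min(),u.max(),v.min(),v.max()); t=q[q[:,2]>.178]; print(len(t),t.mean(0),cv2.minAreaRect((t[:,:2]*1000).astype(np.float32)))
m=(pi[...,2]>pi[...,0]+25)&(w[...,2]>.196)&(w[...,2]<.208)&(w[...,1]>.1); q=w[m]; print("striptop",m.sum(),q.min(0),q.max(0),cv2.minAreaRect((q[:,:2]*1000).astype(np.float32)))
E
```

```text
time_s: 12.22
tcp_pos: [0.5871, 0.1381, 0.3603]
orientation: [0.134, 0.695, -0.135, 0.693]
force: [0.3, -0.7, -0.6]
finger_gap: 0.0465
shift cm [ 0.03 -0.09 -0.73] rotvec deg [ 0.05 -0.11  0.07] yaw -21.95 tcp [0.5871 0.1381 0.3603] q1,q6 [0.154 0.537] t 12.22 gap 0.0465 F [ 0.3 -0.7 -0.6] M [-0.101  0.102  0.038]
key 302 [0.5649 0.2088 0.1646] [0.6499 0.2554 0.1939] [0.6035 0.2243 0.1825] 265 346 96 119
262 [0.6014 0.2227 0.1847] ((602.7778930664062, 226.49880981445312), (25.451805114746094, 91.88829040527344), 67.93001556396484)
striptop 2816 [0.3876 0.2154 0.196 ] [0.6668 0.3416 0.2037] ((529.5966796875, 280.43511962890625), (20.183521270751953, 299.3946533203125), 67.98408508300781)
```

View pics/w3.png

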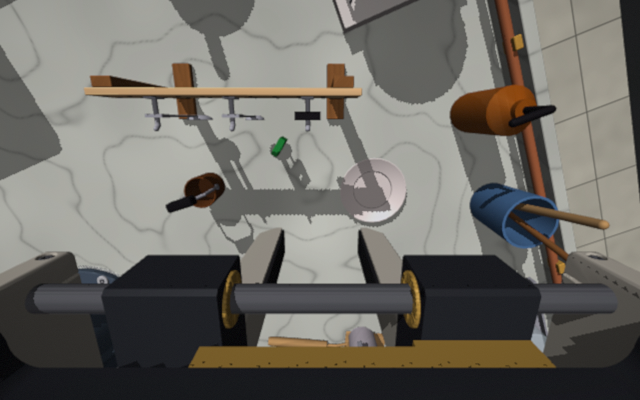

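The key's head top is at (307,115) across the peg (tip at (308,128)), square to the strip; spoons are at (155,115) and (240,117).

Run:
```python
from h import *
np.set_printoptions(precision=4,suppress=True)
z=np.load("pics/w3.npz"); st=dict(orientation=z["q"],tcp_pos=z["t"]); p=z["p"]; w=cloud("wrist",z["d"],st)
m=np.zeros(p.shape[:2],bool); m[106:124,288:326]=True
m&=(p.max(-1)<60)&(w[...,2]>.175)&(w[...,2]<.192); q=w[m]; v,u=np.nonzero(m)
print(m.sum(),q.mean(0),u.min(),u.max(),v.min(),v.max(),cv2.minAreaRect((q[:,:2]*1000).astype(np.float32)))
uc,vc=(u.min()+u.max())/2,(v.min()+v.max())/2; print(plane("wrist",uc,vc,.185,st))
m=(w[...,2]>.196)&(w[...,2]<.208)&(w[...,1]>.1)&(p[...,2].astype(int)>p[...,0].astype(int)+25); q=w[m]
a=np.radians(-22);al=np.array([np.cos(a),np.sin(a)]);no=np.array([-np.sin(a),np.cos(a)])
for c in (q[:,:2]@al,q[:,:2]@no): print(np.percentile(c,[1,50,99]))
k=np.array([q[0,0]]);
```

```text
204 [0.6014 0.2177 0.1845] 295 319 111 119 ((601.5591430664062, 218.10838317871094), (8.924954414367676, 27.91640281677246), 68.06153869628906)
[0.6016 0.2181 0.185 ]
[0.2402 0.3915 0.5322]
[0.4484 0.4532 0.4679]
```

```bash
python3 -m crank '[[4,3.5,-0.8,0,0,0,0],[4.5,3.4,-0.8,0,0,0,0],[4.5,0,0,0,0,0,0],[1,0,0,0,0,0,0],[0,0,0,0,0,0,0]]'
python3 - <<'E'
from h import *
go((.6016,.2181,.153),-22)
E
```

```text
time_s: 12.9
tcp_pos: [0.5989, 0.2076, 0.2223]
orientation: [0.135, 0.694, -0.135, 0.694]
force: [0.2, -0.7, 1.2]
finger_gap: 0.0464
shift cm [ 6.93  1.07 -0.14] rotvec deg [ 0.04  0.01 -0.  ] yaw -21.96 tcp [0.5989 0.2076 0.2223] q1,q6 [0.26  0.644] t 12.9 gap 0.0464 F [ 0.2 -0.7  1.2] M [-0.023  0.109 -0.036]
```

```bash
python3 -m crank '[[0,1.05,-0.15,0,0,0,0],[2.5,0,0,0,0,0,0],[2.5,0,0,0,0,0,0],[1.8,0,0,0,0,0,0],[0,0,0,0,0,0,0]]'
python3 - <<'E'
from h import *
go((.6016,.2181,.153),-22)
E
```

```text
time_s: 13.52
tcp_pos: [0.6011, 0.2184, 0.1533]
orientation: [0.135, 0.694, -0.135, 0.694]
force: [0.5, -0.0, 0.4]
finger_gap: 0.0462
shift cm [ 0.03 -0.01  0.06] rotvec deg [-0.02 -0.04  0.03] yaw -22.02 tcp [0.6011 0.2184 0.1533] q1,q6 [0.276 0.66 ] t 13.53 gap 0.0462 F [ 0.5 -0.   0.4] M [-0.119  0.092  0.02 ]
```

```bash
python3 -m crank '[[0,0,0,0,0,0,-1],[0,0,0,0,0,0,-1],[0,0,0,0,0,0,-1],[0,0,0,0,0,0,-1],[0,0,0,0,0,0,-1]]' 50
python3 -m crank '[[-0.4,0,0,0,0,0,-1],[-0.4,0,0,0,0,0,-1],[0,0,0,0,0,0,-1]]' 50
```

```text
time_s: 14.15
tcp_pos: [0.6016, 0.2185, 0.1545]
orientation: [0.135, 0.694, -0.135, 0.695]
force: [-0.2, -0.3, 6.4]
finger_gap: 0.0296
time_s: 14.52
tcp_pos: [0.6012, 0.2183, 0.1619]
orientation: [0.135, 0.694, -0.135, 0.694]
force: [-0.4, -0.3, -0.1]
finger_gap: 0.0296
```

```bash
python3 -m crank '[[0,-0.8,0,0,0,0,-1],[0,-1,0,0,0,0,-1],[0,-1,0,0,0,0,-1],[0,-1.2,0,0,0,0,-1],[0,-1.5,0,0,0,0,-1],[0,0,0,0,0,0,-1]]' 60
python3 -m crank '[[-3,0,0,0,0,0,-1],[-6,0,0,0,0,0,-1],[-6,0,0,0,0,0,-1],[-3,0,0,0,0,0,-1],[0,0,0,-10,0,0,-1],[0,0,0,-10,0,0,-1],[0,0,0,0,0,0,-1]]'
python3 - <<'E'
from h import *
np.set_printoptions(precision=4,suppress=True)
go((.608,-.217,.34),-1.5)
for n in("side","scene"):
    p,d=snapshot(n); w=cloud(n,d); c=state()["tcp_pos"]
    m=(np.hypot(w[...,0]-c[0],w[...,1]-c[1])<.03)&(w[...,2]<c[2]-.005)&(w[...,2]>c[2]-.07); q=w[m]; print(n,m.sum())
    if m.sum(): print(q.min(0),q.max(0),[ (round(zz,3),q[abs(q[:,2]-zz)<.005].mean(0)) for zz in np.arange(c[2]-.045,c[2],.01) if (abs(q[:,2]-zz)<.005).any()])
    K,t=T(n); e=t[:3,:3].T@(c-t[:3,3]); u,v=int(K[0,2]-K[0,0]*e[0]/e[2]),int(K[1,2]+K[1,1]*e[1]/e[2]); print(u,v)
    cv2.imwrite(f"pics/k_{n}.png",cv2.resize(p[max(0,v-50):v+60,max(0,u-50):u+50],None,fx=4,fy=4,interpolation=cv2.INTER_CUBIC))
a=cv2.imread("pics/k_side.png");b=cv2.imread("pics/k_scene.png");h=min(len(a),len(b));cv2.imwrite("pics/k.png",np.hstack([a[:h],b[:h]])[:600,:800])
E
```

```text
time_s: 15.28
tcp_pos: [0.5803, 0.1663, 0.1618]
orientation: [0.135, 0.694, -0.136, 0.694]
force: [0.6, 0.0, -0.8]
finger_gap: 0.0294
time_s: 16.15
tcp_pos: [0.5805, 0.1675, 0.3417]
orientation: [0.013, 0.707, -0.013, 0.707]
force: [-0.1, -0.6, -0.4]
finger_gap: 0.0296
shift cm [  0.16 -38.32   4.14] rotvec deg [-0.59  0.01 -0.01] yaw -2.09 tcp [0.5805 0.1675 0.3417] q1,q6 [0.204 0.24 ] t 16.15 gap 0.0296 F [-0.1 -0.6 -0.4] M [-0.086  0.071 -0.042]
side 60
[0.5727 0.159  0.2969] [0.5897 0.1726 0.3357] [(np.float64(0.297), array([0.5823, 0.1637, 0.2996])), (np.float64(0.307), array([0.5805, 0.1641, 0.3063])), (np.float64(0.317), array([0.5806, 0.1645, 0.3151])), (np.float64(0.327), array([0.5808, 0.1637, 0.3269])), (np.float64(0.337), array([0.5832, 0.1666, 0.3341]))]
269 100
scene 45
[0.5668 0.1609 0.2934] [0.5965 0.1693 0.3365] [(np.float64(0.297), array([0.5818, 0.165 , 0.2974])), (np.float64(0.307), array([0.586 , 0.1648, 0.3066])), (np.float64(0.317), array([0.5835, 0.1644, 0.3148])), (np.float64(0.327), array([0.5836, 0.1639, 0.3235])), (np.float64(0.337), array([0.5857, 0.1662, 0.3358]))]
388 168
```

View pics/k.png

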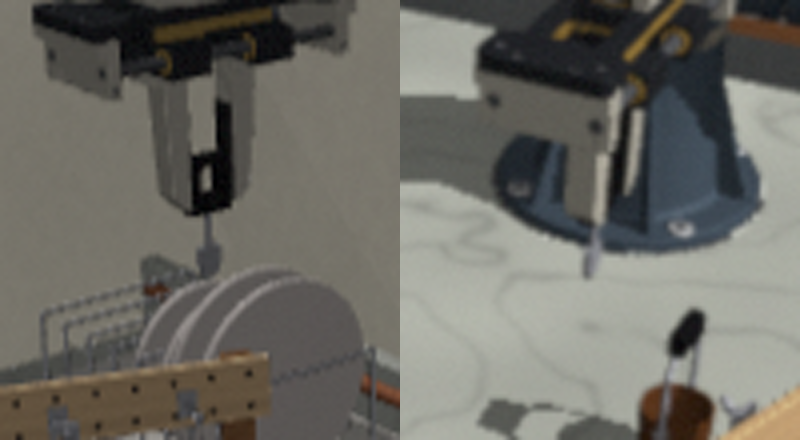

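Key is held upright, tip about 46 mm below the TCP. On to the lock.

```bash
python3 -m crank '[[0,-4,0.4,-0.5,0,0,-1],[0,-5.5,0.6,0,0,0,-1],[0,-5.5,0.6,0,0,0,-1],[0,-5.5,0.6,0,0,0,-1],[0,-5.5,0.6,0,0,0,-1],[0,-5.5,0.6,0,0,0,-1],[0,-5,0.5,0,0,0,-1],[0,-1.8,0.2,0,0,0,-1],[0,0,0,0,0,0,-1]]'
python3 - <<'E'
from h import *
go((.6076,-.2165,.27),-1.5)
E
```

```text
time_s: 17.38
tcp_pos: [0.6109, -0.217, 0.3413]
orientation: [0.011, 0.707, -0.01, 0.707]
force: [0.3, 0.7, -0.7]
finger_gap: 0.0299
shift cm [ 7.13  0.03 -0.33] rotvec deg [-0.19 -0.02 -0.03] yaw -1.69 tcp [ 0.6109 -0.217   0.3413] q1,q6 [-0.413 -0.384] t 17.38 gap 0.0299 F [ 0.3  0.7 -0.7] M [-0.055  0.047  0.013]
```

```bash
python3 -m crank '[[3,0,-0.3,0,0,0,-1],[3,0,0,0,0,0,-1],[1.1,0,0,0,0,0,-1],[0,0,0,0,0,0,-1]]'
python3 - <<'E'
from h import *
np.set_printoptions(precision=4,suppress=True)
go((.6076,-.2165,.27),-1.5)
st=state(); p,d=snapshot("wrist"); w=cloud("wrist",d,st); np.savez("pics/w4.npz",p=p,d=d,q=st["orientation"],t=st["tcp_pos"])
m=(np.hypot(w[...,0]-.608,w[...,1]+.217)<.035)&(w[...,2]>.207)&(w[...,2]<.216); v,u=np.nonzero(m); print(m.sum(),u.min(),u.max(),v.min(),v.max())
if m.sum(): print(cv2.minEnclosingCircle((w[m][:,:2]*1000).astype(np.float32)))
K,t=T("wrist",st)
for nm,X in (("tip",st["tcp_pos"]-[0,0,.0465]),("mouth",np.array([.6078,-.217,.212]))):
    e=t[:3,:3].T@(X-t[:3,3]); print(nm,K[0,2]-K[0,0]*e[0]/e[2],K[1,2]+K[1,1]*e[1]/e[2])
cv2.imwrite("pics/w4c.png",cv2.resize(p[150:290,240:400],None,fx=4,fy=4,interpolation=cv2.INTER_CUBIC))
E
```

```text
time_s: 17.88
tcp_pos: [0.6082, -0.2156, 0.2709]
orientation: [0.009, 0.707, -0.009, 0.707]
force: [-0.4, 0.2, 0.5]
finger_gap: 0.03
shift cm [ 0.09 -0.1  -0.05] rotvec deg [ 0.01 -0.01 -0.01] yaw -1.49 tcp [ 0.6082 -0.2156  0.2709] q1,q6 [-0.413 -0.387] t 17.88 gap 0.03 F [-0.4  0.2  0.5] M [-0.05   0.068  0.019]
1820 293 350 184 232
((608.4476928710938, -216.502197265625), 24.34362030029297)
tip 320.6391936009716 217.50578143100154
mouth 320.27549753209416 214.18889960330142
```

View pics/w4c.png

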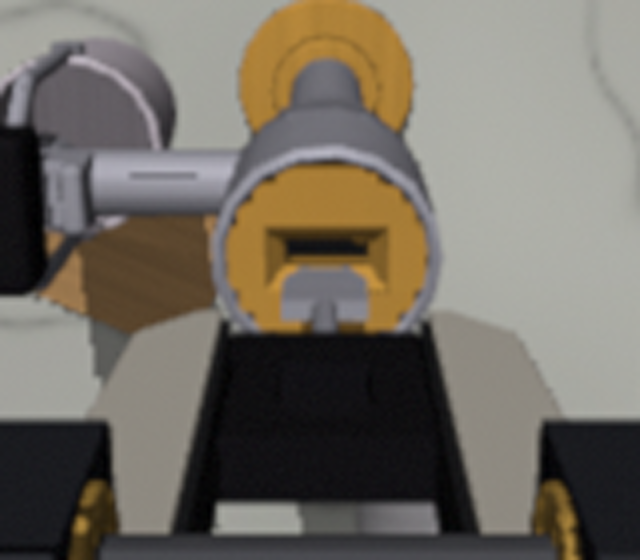

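Blade tip at crop (326,270) and keyway at (327,247), mouth centre about (326,259): x and yaw agree, y needs about -1 mm. Going down.

```bash
python3 -m crank '[[0.6,-0.12,0,0,0,0,-1],[0.6,0,0,0,0,0,-1],[0.3,0,0,0,0,0,-1],[0,0,0,0,0,0,-1]]'; python3 -m crank '[[0.3,0,0,0,0,0,-1],[0.3,0,0,0,0,0,-1],[0,0,0,0,0,0,-1]]'
```

```text
time_s: 18.42
tcp_pos: [0.6079, -0.2178, 0.2554]
orientation: [0.01, 0.707, -0.009, 0.707]
force: [-0.5, -0.3, -0.6]
finger_gap: 0.0296
time_s: 18.8
tcp_pos: [0.6079, -0.2175, 0.2493]
orientation: [0.01, 0.707, -0.009, 0.707]
force: [1.2, 1.6, -1.7]
finger_gap: 0.0295
```

Tip is 9 mm down with no force, so it's in the slot. Now the pins.

```bash
python3 -m crank '[[0.3,0,0,0,0,0,-1],[0.3,0,0,0,0,0,-1],[0.2,0,0,0,0,0,-1],[0,0,0,0,0,0,-1]]'; python3 -m crank '[[0.2,0,0,0,0,0,-1],[0.2,0,0,0,0,0,-1],[0,0,0,0,0,0,-1]]'
```

```text
time_s: 19.3
tcp_pos: [0.6079, -0.2174, 0.2413]
orientation: [0.01, 0.707, -0.009, 0.707]
force: [1.2, 5.6, 0.9]
finger_gap: 0.0299
time_s: 19.68
tcp_pos: [0.6077, -0.2174, 0.2377]
orientation: [0.01, 0.707, -0.009, 0.707]
force: [-2.0, 5.7, 2.9]
finger_gap: 0.0296
```

```bash
python3 -m crank '[[0.2,0.04,0,0,0,0,-1],[0.2,0,0,0,0,0,-1],[0,0,0,0,0,0,-1]]'; python3 -m crank '[[0.2,0,0,0,0,0,-1],[0.2,0,0,3,0,0,-1],[0,0,0,-6,0,0,-1],[0,0,0,3,0,0,-1]]'; python3 -m crank '[[0.2,0,0,0,0,0,-1],[0.2,0,0,3,0,0,-1],[0,0,0,-6,0,0,-1],[0,0,0,3,0,0,-1]]'
```

```text
time_s: 20.05
tcp_pos: [0.6081, -0.2173, 0.2339]
orientation: [0.009, 0.707, -0.009, 0.707]
force: [2.1, 4.1, 2.9]
finger_gap: 0.0292
time_s: 20.55
tcp_pos: [0.6082, -0.2172, 0.2298]
orientation: [0.009, 0.707, -0.009, 0.707]
force: [1.5, 5.0, 4.1]
finger_gap: 0.0295
time_s: 21.05
tcp_pos: [0.6082, -0.2172, 0.2256]
orientation: [0.009, 0.707, -0.009, 0.707]
force: [2.0, 5.3, 3.4]
finger_gap: 0.0295
```

```bash
python3 -m crank '[[0.15,0,0,0,0,0,-1],[0,0,0,3,0,0,-1],[0,0,0,-6,0,0,-1],[0,0,0,3,0,0,-1]]'; python3 -m crank '[[0.15,0,0,0,0,0,-1],[0,0,0,0,0,0,-1]]'
python3 - <<'E'
from h import *
go((.608,-.217,.2245),-1.5)
for n in("side","scene"):
    p,d=snapshot(n); K,t=T(n); c=state()["tcp_pos"]; e=t[:3,:3].T@(c-t[:3,3]); u,v=int(K[0,2]-K[0,0]*e[0]/e[2]),int(K[1,2]+K[1,1]*e[1]/e[2]); 
    cv2.imwrite(f"pics/l_{n}.png",cv2.resize(p[v-50:v+70,u-50:u+50],None,fx=4,fy=4,interpolation=cv2.INTER_CUBIC))
cv2.imwrite("pics/l.png",np.hstack([cv2.imread("pics/l_side.png"),cv2.imread("pics/l_scene.png")]))
E
```

```text
time_s: 21.55
tcp_pos: [0.6083, -0.2172, 0.2252]
orientation: [0.009, 0.707, -0.009, 0.708]
force: [-0.2, 6.8, 10.0]
finger_gap: 0.0296
time_s: 21.8
tcp_pos: [0.6084, -0.2172, 0.225]
orientation: [0.009, 0.706, -0.01, 0.708]
force: [-3.9, 6.4, 18.6]
finger_gap: 0.0298
shift cm [ 0.05  0.02 -0.04] rotvec deg [-0.02  0.13  0.02] yaw -1.52 tcp [ 0.6084 -0.2172  0.225 ] q1,q6 [-0.415 -0.389] t 21.8 gap 0.0298 F [-3.9  6.4 18.6] M [1.616e+00 1.007e+00 1.000e-03]
```

View pics/l.png

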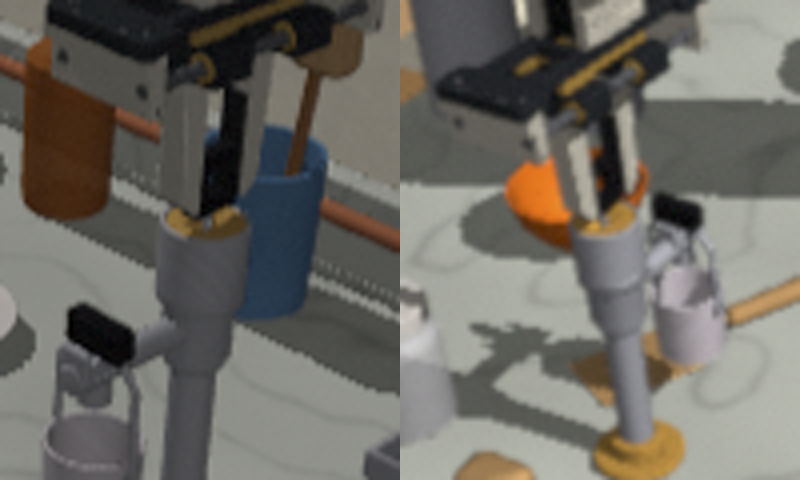

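Motion has stopped at the expected home height (0.2250, predicted 0.2245) with the force rising. One more push with wiggle, then a small test turn.

```bash
python3 -m crank '[[0.1,0,0,3,0,0,-1],[0,0,0,-6,0,0,-1],[0,0,0,3,0,0,-1],[0,0,0,0,0,0,-1]]'; python3 -m crank '[[0,0,0,-8,0,0,-1],[0,0,0,-8,0,0,-1],[0,0,0,0,0,0,-1]]'
python3 - <<'E'
from h import *
go((.608,-.217,.2245),-1.5)
E
```

```text
time_s: 22.4
tcp_pos: [0.6084, -0.2173, 0.2248]
orientation: [0.009, 0.706, -0.01, 0.708]
force: [-6.6, 7.9, 25.0]
finger_gap: 0.0294
time_s: 22.78
tcp_pos: [0.6081, -0.2171, 0.2248]
orientation: [-0.09, 0.701, 0.09, 0.702]
force: [-9.1, 8.7, 24.8]
finger_gap: 0.0297
shift cm [ 0.03  0.02 -0.01] rotvec deg [16.08  0.1   0.04] yaw 14.58 tcp [ 0.6081 -0.2171  0.2248] q1,q6 [-0.415 -0.67 ] t 22.77 gap 0.0297 F [-9.1  8.7 24.8] M [ 1.865  1.891 -0.125]
```

Moment −0.125 N m at 16° matches the plug's spring, so the blade is below the guard and I can keep turning.

```bash
python3 -m crank '[[-0.05,0,0,-8,0,0,-1],[0,0,0,-10,0,0,-1],[0,0,0,-10,0,0,-1],[0,0,0,-10,0,0,-1],[0,0,0,-10,0,0,-1],[0,0,0,0,0,0,-1]]'
python3 - <<'E'
from h import *
go((.608,-.217,.2245),-1.5)
E
```

```text
time_s: 23.52
tcp_pos: [0.6075, -0.2177, 0.2249]
orientation: [-0.368, 0.604, 0.367, 0.604]
force: [-11.3, 6.5, 23.5]
finger_gap: 0.0291
shift cm [ 0.04 -0.01  0.09] rotvec deg [ 6.41e+01 -2.00e-02  7.00e-02] yaw 62.6 tcp [ 0.6075 -0.2177  0.2249] q1,q6 [-0.416 -1.508] t 23.52 gap 0.0291 F [-11.3   6.5  23.5] M [ 1.293  2.279 -0.175]
```

```bash
python3 -m crank '[[0,0.05,0,-10,0,0,-1],[0,0,0,-10,0,0,-1],[0,0,0,-6,0,0,-1],[0,0,0,0,0,0,-1]]'
python3 - <<'E'
from h import *
go((.608,-.217,.2245),-1.5)
E
python3 -m crank '[[0,0,0,-5,0,0,-1],[0,0,0,0,0,0,-1]]'
python3 - <<'E'
from h import *
go((.608,-.217,.2245),-1.5)
E
```

```text
time_s: 24.02
tcp_pos: [0.6072, -0.2181, 0.2249]
orientation: [-0.494, 0.507, 0.493, 0.506]
force: [-9.7, 2.6, 21.5]
finger_gap: 0.0295
shift cm [ 0.04 -0.08  0.11] rotvec deg [-8.996e+01 -1.400e-01 -7.000e-02] yaw 88.54 tcp [ 0.6072 -0.2181  0.2249] q1,q6 [-0.416 -1.961] t 24.02 gap 0.0295 F [-9.7  2.6 21.5] M [ 0.596  2.21  -0.186]
time_s: 24.28
tcp_pos: [0.6072, -0.2183, 0.2249]
orientation: [0.516, -0.485, -0.514, -0.484]
force: [-9.1, 2.9, 21.3]
finger_gap: 0.0294
shift cm [ 0.04 -0.09  0.12] rotvec deg [-8.499e+01 -1.500e-01 -8.000e-02] yaw 93.51 tcp [ 0.6072 -0.2183  0.2249] q1,q6 [-0.416 -2.048] t 24.27 gap 0.0294 F [-9.1  2.9 21.3] M [ 0.515  2.119 -0.177]
```

```bash
python3 -m crank '[[0,0,0,-4,0,0,-1],[0,0,0,0,0,0,-1]]'
python3 - <<'E'
from h import *
go((.608,-.217,.2245),-1.5)
E
python3 -m crank '[[0,0,0,-3,0,0,-1],[0,0,0,0,0,0,-1],[0,0,0,0,0,0,-1]]'
python3 - <<'E'
from h import *
go((.608,-.217,.2245),-1.5)
for n in("side","scene"):
    p,d=snapshot(n); K,t=T(n); c=state()["tcp_pos"]; e=t[:3,:3].T@(c-t[:3,3]); u,v=int(K[0,2]-K[0,0]*e[0]/e[2]),int(K[1,2]+K[1,1]*e[1]/e[2]); 
    cv2.imwrite(f"pics/l_{n}.png",cv2.resize(p[v-50:v+70,u-50:u+50],None,fx=4,fy=4,interpolation=cv2.INTER_CUBIC))
cv2.imwrite("pics/m.png",np.hstack([cv2.imread("pics/l_side.png"),cv2.imread("pics/l_scene.png")]))
E
```

```text
time_s: 24.52
tcp_pos: [0.6072, -0.2184, 0.2249]
orientation: [0.532, -0.467, -0.531, -0.466]
force: [-8.8, 2.1, 22.3]
finger_gap: 0.0294
shift cm [ 0.04 -0.1   0.12] rotvec deg [-81.    -0.16  -0.09] yaw 97.5 tcp [ 0.6072 -0.2184  0.2249] q1,q6 [-0.416 -2.117] t 24.52 gap 0.0294 F [-8.8  2.1 22.3] M [ 0.378  2.086 -0.205]
time_s: 24.9
tcp_pos: [0.6072, -0.2187, 0.2249]
orientation: [0.544, -0.453, -0.542, -0.452]
force: [-8.8, 0.6, 22.7]
finger_gap: 0.0298
shift cm [ 0.03 -0.11  0.15] rotvec deg [-78.08  -0.17  -0.11] yaw 100.42 tcp [ 0.6072 -0.2187  0.2249] q1,q6 [-0.417 -2.168] t 24.9 gap 0.0298 F [-8.8  0.6 22.7] M [ 0.168  2.113 -0.399]
```

View pics/m.png

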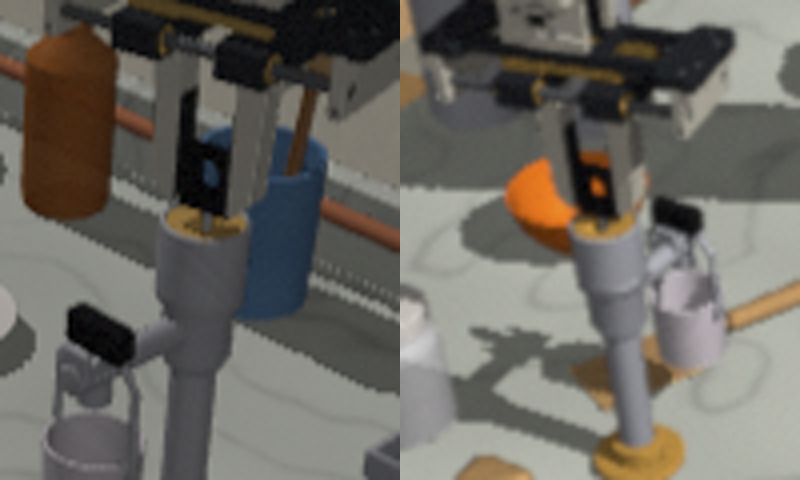

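The moment jumped from −0.205 to −0.399 N m at 102° (90° plus the play): hard stop reached. The head turned with the fingers and the can still hangs. A short hold check, then hand in.

```bash
python3 -m crank '[[0,0,0,0,0,0,-1],[0,0,0,0,0,0,-1],[0,0,0,0,0,0,-1],[0,0,0,0,0,0,-1]]'
python3 - <<'E'
from h import *
go((.608,-.217,.2245),-1.5)
print(hand_in())
E
```

```text
time_s: 25.5
tcp_pos: [0.6072, -0.2186, 0.2248]
orientation: [0.544, -0.453, -0.542, -0.452]
force: [-9.8, 1.0, 23.0]
finger_gap: 0.0298
shift cm [ 0.03 -0.11  0.15] rotvec deg [-78.08  -0.17  -0.11] yaw 100.42 tcp [ 0.6072 -0.2186  0.2248] q1,q6 [-0.417 -2.168] t 25.5 gap 0.0298 F [-9.8  1.  23. ] M [ 0.181  2.061 -0.449]
the job is handed in; nothing more can be done
None
```

I hung the silver can by its sleeve in the spout's notch. Then I took the black key off its peg, pushed it home in the lock with small twists, turned it counterclockwise to the stop, and handed in at 25.5 s still gripping it.

**Last checks:**
- **Turn:** the key stood about 102° round, which is the quarter turn plus its play. The moment rose from about 0.2 to 0.45 N m there, which I read as the hard stop; the plug's own angle can't be seen.
- **Depth:** the tool height was 0.2248 m against 0.2245 m worked out for fully home, pressing down with about 23 N. The grip was steady at 29.8 mm on the 30 mm wide head.
- **Can:** the last pictures show it still hanging in the notch under the spout.
- **Disagreement:** the pins gave only about 3–4 N at the readings taken between pushes, less than the 10–25 N given. The depth and the free turn still agree with the key being home.
- **Not checked:** I took no last picture of the spoons or most of the other things on the ledge. No unexpected contact force showed at any reading.

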